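Eject a battery from the bench charger and trap it

ROBOT

A 6-joint arm with a two-finger parallel gripper is mounted at the origin on a cart in front of the work surface, level with it; the furniture and walls round the work are solid. World frame = base frame: x ahead of the robot, y to its left, z up, the work surface at z = 0. Lengths are in mm, angles in rad, forces in N, time in s.
With the tool pointing down it reaches from about 400 to 825 mm from the base axis. Payload 7 kg.
Tool frame: the origin (TCP) lies at the very end of the fingers, on their centre line; the grasp point (between the pads) lies 19 mm behind it; z points along the fingers, y is the line along which they close (so a half turn about z gives the same grasp; the last joint's range is limited). The gripper opens to 88 mm and grips with 3 to 60 N. Pads are 19 mm wide; open, the fingers measure 130 mm over their backs; the gripper's body (78 mm by 193 mm) begins 47 mm behind the grasp point.
Start: joints at [-0.905, 0.359, 0.012, 0, -1.224, -0.288], TCP at [248.964, -627.385, 205.861] pointing down, gripper open.
Joint ranges: [-3.07, 3.07], [-1.43, 2.12], [-1.02, 1.25], [-3.03, 1.67], [-3.05, -0], [-3.03, 3.03]. Speed limits (rad/s): [2.39, 2.39, 3.01, 3.14, 3.14, 3.14].

INTERFACE

Orientations are given as a unit quaternion [x, y, z, w].
In Python, from plant import bot gives the robot as it stands. Calls block until the motion is done:
- bot.move_ptp(position, orientation): joint-space move of the TCP to a pose.
- bot.line_to(position, velocity=150, ori=None): straight line of the TCP; ori=None keeps the orientation; velocity is the mean speed in mm/s.
- bot.move_joints(angles): joint-space move.
- bot.move_gripper(opening, force=None): finger opening in mm; force is the grip in N (None keeps the last); returns when the fingers have stopped.
- bot.pause(seconds).
- bot.solve_ik(position, orientation): joint angles nearest the present ones, or None.
- bot.read_state(): the state.
- bot.camera(name): name is "scene" or "side" or "wrist"; returns the picture (480x640x3 uint8, red, green, blue); there is no depth.
- bot.get_calibration(name): a dict with "fx", "fy", "cx", "cy" (pixels), "distortion" ([k1, k2, p1, p2, k3] as OpenCV has them; the pictures are not rectified), "view" (4x4, takes a point from world to camera coordinates); the wrist camera has in their place "T_tool_cam" (4x4, takes a point from camera to tool coordinates, whose origin is the TCP and whose axes are the flange's). Camera axes: x right, y up, looking along -z (the intrinsics and any distortion apply to the point x, -y, -z); pixel columns grow to the right and rows downward; lengths in mm; the calibration is good to about 2 mm. A picture is of the moment at which its call begins: read the wrist's pose just before it. get_calibration takes no time and is no camera call.
A pose or a line that the arm cannot do raises bot.Unreachable and nothing moves.
- bot.close_job(): hands the job in; it is judged then, once.
The state is a dict: "t": time; "joint_pos": joint angles; "qvel": joint speeds; "tau": joint torques, N m; "tcp_pos": TCP position; "eef_rot": TCP orientation; "contact_force": force on the tool from outside, world axes, zero at the start; "moment": the same for the moment, N m; "width": finger opening in mm; "finger_force": force on a finger pad.
Only numpy, scipy, OpenCV 4.12 (cv2) and the standard library are available. Lean on these libraries where they do the work, as an engineer would, in place of code of your own. Each camera call takes 0.05 s, during which the arm holds its last target. There are 200 camera calls.

TASK

Eject the battery from the bench charger: press the ejector key beside the tray fully down with one fingertip while the other finger stands in the tray in front of the battery, so that the battery springs out against that finger and is trapped before it slides off the open end. Do not grip or lift anything, and leave the things lying around alone. Finish while still holding: the key stays fully down and the sprung-out battery stays trapped on the tray against the finger.

Things in the scene. Friction and masses are not known exactly. Their poses are not given: they have to be found in the camera images.
- dock: Grey bench charger, fixed. Origin at table height under the trap point; -x points to the tray's open end (30 mm away), +y from tray to ejector key. Spans x -30..+140, y -28..+84 mm. Flat tray floor 34 mm above the table, 43 mm wide between side lips 41 mm high (60 mm high from x = +50 on); spring housing at +x 74 mm high; block under the key 44 mm high.
- ejector_top (a point): Centre of the top of the ejector key, a round black upright plunger 26 mm across beside the tray, at dock (0, +64 mm); 66 mm above the table at rest, 52 mm when fully down. Moves with the key.
- ejector (a joint): Key travel: 0 at rest, 0.014 m fully down (hard stop). Spring 2 N at the start, 5 N at the bottom, plus up to 1 N friction; it comes up again when let go. A steel catch on the key stands in front of the battery, sinks below the tray floor at about 0.010 m, and the battery then springs out at once; let up, the catch would rise under the battery.
- trap_point (a point): Point on the tray floor's centre line, 34 mm above the table, 64 mm from the key's centre (along dock y), 27 mm in front of the waiting battery's front face. A finger here with its tip at the height of the pressed key (18 mm over the floor) stops the battery. One open gripper, closing line along dock y, can come straight down with one finger over the key and one here.
- battery_center (a point): Centre of the loose black battery, 45 mm long (dock x), 40 mm wide, 40 mm high, 0.1 to 0.2 kg, standing on the tray at dock x = +49 mm, top 74 mm above the table; axes parallel to the dock's. A spring pusher behind it drives it to dock -x with about 4.4 N at first, 1.6 N after 35 mm; unhindered it shoots off the open end.
- tin: Bystander: low round tin, 86 mm across, 40 mm high; origin at the centre of its underside.
- tape: Bystander: roll of tan tape, 96 mm across, 48 mm high, lying flat; origin at the centre of its underside.
- driver: Bystander: screwdriver with red handle, 197 mm long along its y axis, 33 mm high; origin under its middle.
- felt_pen: Bystander: marker pen, red and white, 135 mm long along its y axis, 16 mm thick; origin under its middle.
Not all that is in view belongs to the job. Of the things shaped like the part that bears battery_center, the black one is meant.

How it is judged:
By the outcome, as a careful person would: the job done as asked, in the order asked, and still so for the second after the job is handed in, while the arm keeps its last pose, push and grip.
It also fails if it takes over 29 s, if anything falls off the work surface, if the arm or the gripper's body presses on something with over 40 N, if the wrist force passes 120 N, or if a joint passes its speed limit or range.

## Working session

There is one attempt and no reset: what is moved stays moved. The work goes in short steps, each a Python script; the robot and the scene stay as the last script left them, time stands still between calls to the robot, and variables do not carry over. Pictures are saved under pics/ and viewed, at most 10 in all, crops included, and the job is handed in when it is done.

```bash
ls; mkdir -p pics
python3 - <<'E'
from plant import bot
import cv2,numpy as np
for n in("scene","side"):
    cv2.imwrite(f"pics/{n}0.png",bot.camera(n)[:,:,::-1])
    c=bot.get_calibration(n);print(n,{k:np.round(v,3).tolist() for k,v in c.items()})
print({k:np.round(v,3).tolist() for k,v in bot.read_state().items()})
print({k:np.round(v,3).tolist() for k,v in bot.get_calibration("wrist").items()})
E
```

```text
pics
scene {'fx': 526.657, 'fy': 526.657, 'cx': 325.146, 'cy': 239.158, 'distortion': [-0.147, 0.0, 0.0, 0.0, 0.0], 'view': [[-0.671, -0.742, -0.008, 457.184], [0.513, -0.471, 0.718, -315.769], [-0.536, 0.477, 0.696, -879.352], [0.0, 0.0, 0.0, 1.0]]}
side {'fx': 471.192, 'fy': 471.192, 'cx': 321.731, 'cy': 245.467, 'distortion': [-0.063, 0.0, 0.0, 0.0, 0.0], 'view': [[-0.812, -0.583, 0.004, 521.134], [0.377, -0.521, 0.766, -234.537], [-0.445, 0.624, 0.643, -713.37], [0.0, 0.0, 0.0, 1.0]]}
{'t': 0.1, 'joint_pos': [-0.905, 0.359, 0.011, -0.0, -1.224, -0.288], 'qvel': [-0.0, -0.002, -0.0, 0.001, -0.001, 0.001], 'tau': [-0.003, -58.416, 29.375, 7.015, 0.01, -0.0], 'tcp_pos': [248.796, -626.978, 205.046], 'eef_rot': [-0.188, 0.982, 0.001, -0.0], 'contact_force': [-0.56, -0.338, -0.237], 'moment': [0.049, -0.014, -0.009], 'finger_force': 0.0, 'width': 87.414}
{'fx': 425.797, 'fy': 425.797, 'cx': 319.56, 'cy': 241.942, 'distortion': [-0.098, 0.0, 0.0, 0.0, 0.0], 'T_tool_cam': [[0.001, 0.963, 0.27, 72.841], [1.0, -0.001, 0.0, 0.103], [0.0, 0.27, -0.963, -178.641], [0.0, 0.0, 0.0, 1.0]]}
```

View pics/scene0.png

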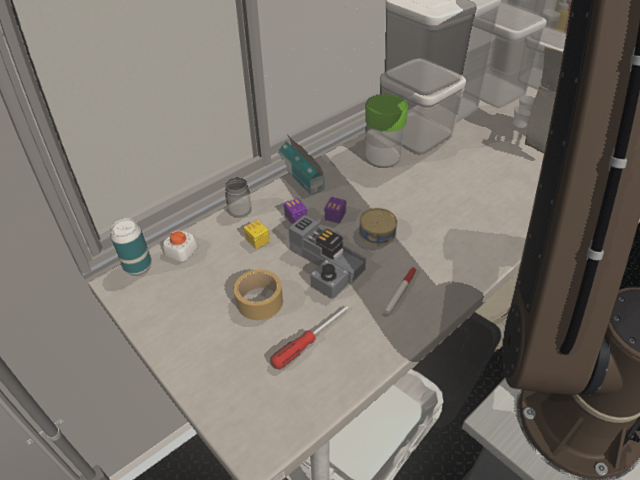

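View pics/side0.png

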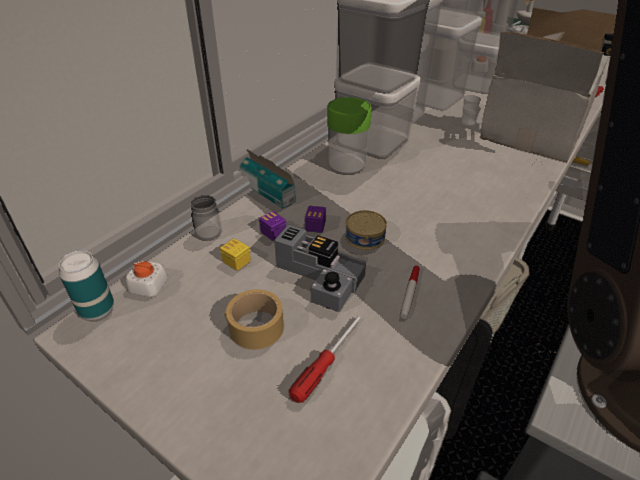

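The charger sits mid-table: key near (329,270) in scene and (332,280) in side, battery near (326,240) and (322,247), open end towards the lower right. I'll enlarge both.

Run:
```python
import cv2,numpy as np
a=cv2.imread("pics/scene0.png")[205:305,280:380];b=cv2.imread("pics/side0.png")[215:315,270:370]
cv2.imwrite("pics/crop.png",cv2.resize(np.hstack([a,b]),(800,400),interpolation=cv2.INTER_CUBIC))
```

```text
(no output)
```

View pics/crop.png

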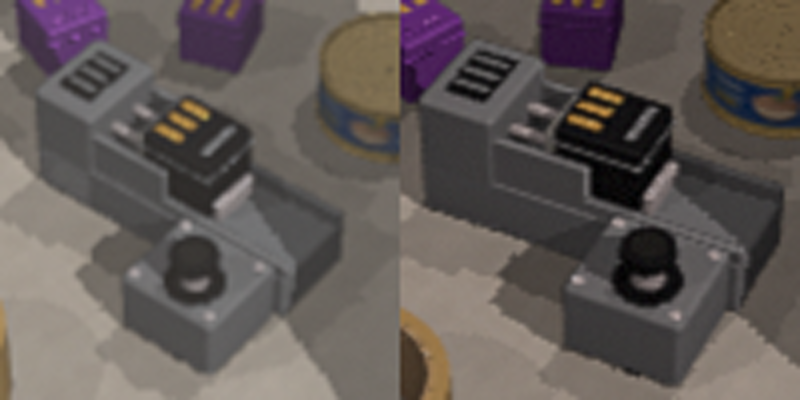

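```bash
cat > h.py <<'E'
from plant import bot
import cv2,numpy as np
from scipy.optimize import least_squares
def proj(P,V,c):
    C=(np.c_[P,np.ones(len(P))]@V.T)[:,:3]*[1,-1,-1]
    K=np.array([[c["fx"],0,c["cx"]],[0,c["fy"],c["cy"]],[0,0,1.]])
    return cv2.projectPoints(C,np.zeros(3),np.zeros(3),K,np.array(c["distortion"],float))[0][:,0]
def world(p,D):
    c,s=np.cos(p[2]),np.sin(p[2]);return np.c_[D[:,:2]@np.array([[c,s],[-s,c]])+p[:2],D[:,2]]
E
python3 - <<'E'
from h import *
D=np.array([[0,64,66],[71.5,20,74],[71.5,-20,74],[26.5,-20,74],[26.5,20,74],[140,28,74],[140,-28,74],[-30,-28,41]],float)
S=np.array([[194,246],[147,138],[187,95],[251,145],[208,182],[38,93],[98,40],[343,213]])/4+[280,205]
T=np.array([[250,242],[155,148],[188,86],[275,103],[243,160],[22,97],[80,38],[383,190]])/4+[270,215]
cs=[(bot.get_calibration(n),q) for n,q in(("scene",S),("side",T))]
f=lambda p:np.concatenate([(proj(world(p,D),np.array(c["view"]),c)-q).ravel() for c,q in cs])
r=min((least_squares(f,[600,-200,y],loss="soft_l1",x_scale=[100,100,1]) for y in(0,1.6,3.1,-1.6)),key=lambda r:r.cost)
print(r.x,r.cost);print(f(r.x).reshape(2,-1,2).round(1).tolist());print(world(r.x,D).round(0))
E
```

```text
[5.33362027e+02 6.96936035e+01 1.58733663e-01] 20.353821231549237
[[[0.3, 4.0], [-1.6, 0.6], [0.3, 1.1], [1.1, -2.3], [0.0, -0.9], [-1.4, 0.1], [0.5, -0.3], [1.5, 1.5]], [[0.0, 2.0], [-0.8, -4.5], [0.8, -1.1], [0.4, 1.4], [-0.9, -0.3], [-1.6, 0.1], [-1.4, -1.3], [1.9, -0.7]]]
[[523. 133.  66.]
 [601. 101.  74.]
 [607.  61.  74.]
 [563.  54.  74.]
 [556.  94.  74.]
 [667. 119.  74.]
 [676.  64.  74.]
 [508.  37.  41.]]
```

The enlarged view gives clear key, battery and housing corners, and the dock pose fits to about a centimetre. Before the swing I'll place the tall obstacles roughly.

Run:
```python
from h import *
def ground(n,uv,z=0):
    c=bot.get_calibration(n);V=np.array(c["view"])
    f=lambda p:(proj(np.array([[p[0],p[1],z]]),V,c)[0]-uv)
    r=least_squares(f,[700,-100],x_scale=[100,100]);return r.x.round(0)
for n,uv in(("scene",(383,163)),("scene",(415,152)),("scene",(455,125)),("side",(483,137)),("side",(560,158)),("side",(610,75)),("side",(470,125)),("scene",(497,105)),("scene",(312,190))):print(n,uv,ground(n,uv))
for uv,n in(((500,32),"side"),((388,100),"scene")):print(uv,ground(n,uv,150),ground(n,uv,200))
p=np.array([533.4,69.7,.159])
a=(p[2]+np.pi)/2;q=[np.cos(a),np.sin(a),0,0]
for z in(170,260):
    print(z,bot.solve_ik([*world(p,np.array([[0,32.,0]]))[0,:2],z],q))
```

```text
scene (383, 163) [ 760. -282.]
scene (415, 152) [ 735. -386.]
scene (455, 125) [ 747. -586.]
side (483, 137) [ 540. -673.]
side (560, 158) [ 319. -685.]
side (610, 75) [  323. -1511.]
side (470, 125) [ 601. -726.]
scene (497, 105) [ 732. -790.]
scene (312, 190) [802. -63.]
(500, 32) [  713. -1226.] [  659. -1036.]
(388, 100) [ 809. -340.] [ 750. -271.]
170 [ 0.55398522  0.16131492 -0.34258927  0.         -1.06689214 -1.96578154]
260 [ 0.55398522  0.10026437 -0.20342811  0.         -1.26710385 -1.96578154]
```

Run:
```python
from h import *
p=np.array([533.4,69.7,.159])
a=(p[2]+np.pi)/2;q=[np.cos(a),np.sin(a),0,0]
bot.line_to([210,-530,250],velocity=200)
bot.move_ptp([*world(p,np.array([[10,32.,0]]))[0,:2],190],q)
bot.move_gripper(46)
s=bot.read_state();np.save("s1.npy",np.r_[s["tcp_pos"],s["eef_rot"]])
cv2.imwrite("pics/w1.png",bot.camera("wrist")[:,:,::-1])
print(s["t"],s["tcp_pos"],s["eef_rot"],s["width"],s["contact_force"])
```

```text
4.225 [538.18366333 102.93043625 189.9906643 ] [-7.94608000e-02  9.96837991e-01  6.12148115e-06 -1.14175776e-05] 45.71253451377447 [ 0.24665155  0.4512152  -0.35730444]
```

View pics/w1.png

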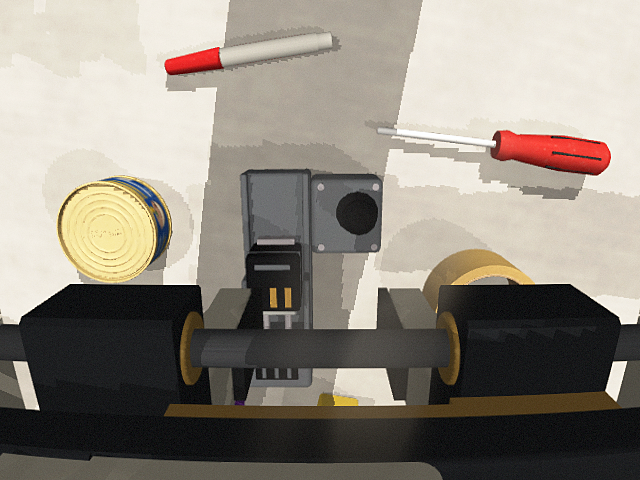

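The wrist view shows the key at about (357,213), the tray's open end at (241..312,171) and the battery at (275,280). I'll enlarge it for exact points.

Run:
```python
import cv2
a=cv2.imread("pics/w1.png")[160:300,230:390]
a=cv2.convertScaleAbs(a,alpha=1.8,beta=20)
cv2.imwrite("pics/w1c.png",cv2.resize(a,None,fx=4,fy=4,interpolation=cv2.INTER_CUBIC))
```

```text
(no output)
```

View pics/w1c.png

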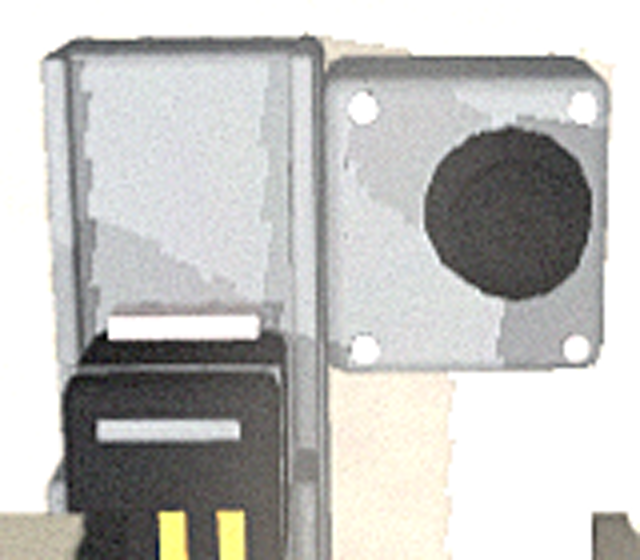

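Run:
```python
from h import *
from scipy.spatial.transform import Rotation as R
s=np.load("s1.npy");c=bot.get_calibration("wrist")
T=np.eye(4);T[:3,:3]=R.from_quat(s[3:]).as_matrix();T[:3,3]=s[:3]
V=np.linalg.inv(T@np.array(c["T_tool_cam"]))
D=np.array([[-30,-28,41],[-30,28,41],[26.5,-20,74],[26.5,20,74],[0,84,44]],float)
U=np.array([[48,58],[318,55],[66,372],[284,372],[606,222]])/4+[230,160]
f=lambda p:(proj(world(p,D),V,c)-U).ravel()
r=least_squares(f,[533,70,.159],x_scale=[10,10,.1],loss="soft_l1");print(r.x,f(r.x).round(1));np.save("p.npy",r.x)
im=cv2.resize(cv2.imread("pics/w1.png")[160:300,230:390],None,fx=4,fy=4)
im=cv2.convertScaleAbs(im,alpha=1.8,beta=20)
t=np.linspace(0,2*np.pi,60)
def dr(D,col):cv2.polylines(im,[((proj(world(r.x,np.array(D,float)),V,c)-[230,160])*4).astype(np.int32)],True,col,1)
dr(np.c_[13*np.cos(t),64+13*np.sin(t),0*t+66],(0,0,255))
dr(np.c_[13*np.cos(t),64+13*np.sin(t),0*t+46],(255,0,255))
dr([[-30,-28,41],[-30,28,41],[50,28,41],[50,-28,41]],(0,255,0))
dr([[26.5,-20,74],[26.5,20,74],[71.5,20,74],[71.5,-20,74]],(255,0,0))
dr([[-20,84,44],[20,84,44]],(0,255,255))
cv2.imwrite("pics/ov.png",im)
```

```text
[5.37393356e+02 6.91943619e+01 1.33984456e-01] [-1.  -2.6  4.3 -0.2 -1.   2.2 -0.5  3.6  3.2 -0.9]
```

View pics/ov.png

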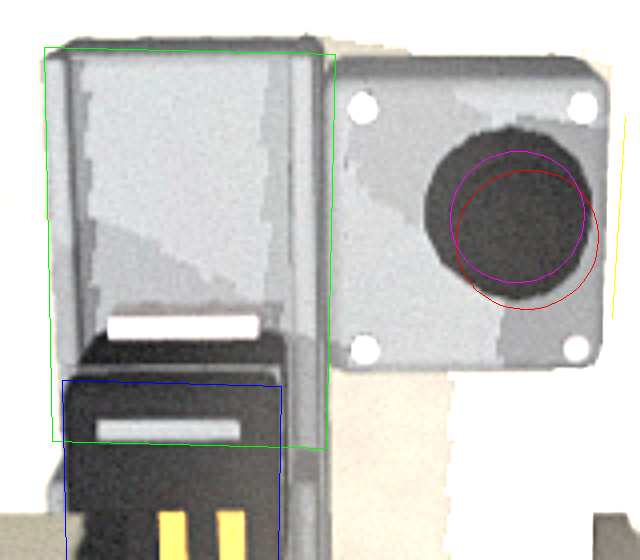

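The overlay shows the battery matching, but the yaw is slightly low: the edges are level in the picture, so yaw is about 0.159. The lips are about ±26.5 rather than ±28. I'll refit with the key's base ring, then descend in steps watching force.

Run:
```python
from h import *
from scipy.spatial.transform import Rotation as R
s=np.load("s1.npy");c=bot.get_calibration("wrist")
T=np.eye(4);T[:3,:3]=R.from_quat(s[3:]).as_matrix();T[:3,3]=s[:3]
V=np.linalg.inv(T@np.array(c["T_tool_cam"]))
D=np.array([[-30,-26.5,41],[-30,26.5,41],[26.5,-20,74],[26.5,20,74],[0,64,45]],float)
U=np.array([[48,58],[318,55],[66,372],[284,372],[508,213]])/4+[230,160]
f=lambda p:(proj(world(p,D),V,c)-U).ravel()
r=least_squares(f,[533,70,.159],x_scale=[10,10,.1]);p=r.x;print(p,f(p).round(1));np.save("p.npy",p)
a=(p[2]+np.pi)/2;q=[np.cos(a),np.sin(a),0,0]
xy=world(p,np.array([[0,32.,0]]))[0,:2]
bot.move_ptp([*xy,120],q)
bot.line_to([*xy,75],velocity=80)
s=bot.read_state();np.save("s2.npy",np.r_[s["tcp_pos"],s["eef_rot"]])
cv2.imwrite("pics/w2.png",bot.camera("wrist")[:,:,::-1])
b=[bot.camera(n)[200:310,270:380] for n in("scene","side")]
cv2.imwrite("pics/c2.png",cv2.resize(np.hstack(b)[:,:,::-1],(800,400),interpolation=cv2.INTER_CUBIC))
print(s["t"],s["tcp_pos"],s["width"],s["contact_force"])
```

```text
[5.37148811e+02 6.85422961e+01 1.54821299e-01] [-0.6 -2.3  0.8 -1.4 -1.   2.3 -0.6  2.6  1.6 -1.2]
5.375 [532.69707088 100.31838112  75.52058278] 46.140654643792885 [ 0.1809115   0.60886797 -0.24428199]
```

View pics/w2.png

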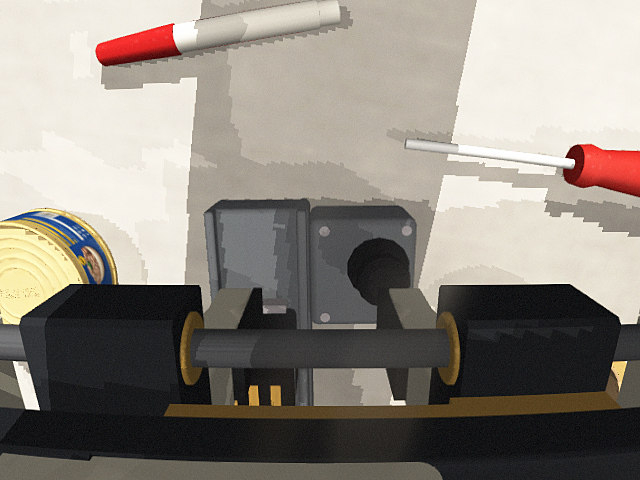

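View pics/c2.png

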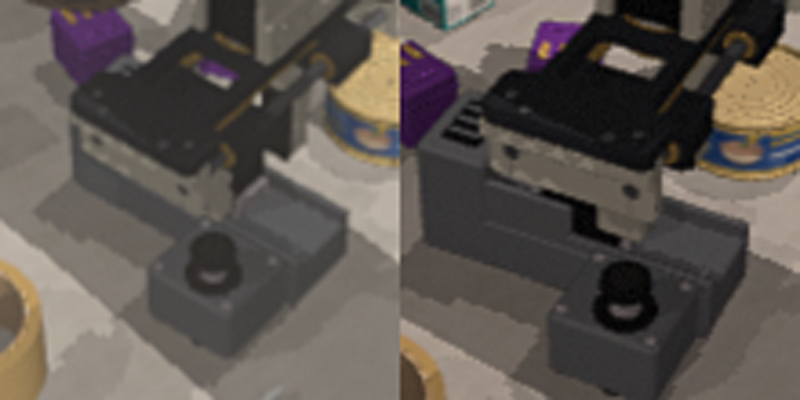

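Run:
```python
from h import *
from scipy.spatial.transform import Rotation as R
s=np.load("s2.npy");p=np.load("p.npy");M=R.from_quat(s[3:]).as_matrix()
# tool-frame box of both fingertips; key-side is dock +y
print("tool y in dock",M[:,1],"tool x",M[:,0])
F=np.array([[x,sg*y,0] for sg in(1,-1) for y in(23,44) for x in(-9.5,9.5)],float)
F=F@M.T+s[:3]
K=world(p,np.array([[0,64,66],[0,64,45.]]))
for n,o in(("scene",1),("side",1)):
    c=bot.get_calibration(n);g=lambda P:((proj(P,np.array(c["view"]),c)-[270,200])*400/110+([400,0] if n=="side" else 0)).round(0).tolist()
    print(n,"F",g(F),"K",g(K))
c=bot.get_calibration("wrist");T=np.eye(4);T[:3,:3]=M;T[:3,3]=s[:3];V=np.linalg.inv(T@np.array(c["T_tool_cam"]))
print("wrist",proj(F,V,c).round(0).tolist(),proj(K,V,c).round(0).tolist())
```

```text
tool y in dock [-1.54451747e-01  9.88000333e-01  2.93168634e-05] tool x [-9.88000054e-01 -1.54451681e-01 -7.56675732e-04]
scene F [[206.0, 222.0], [233.0, 238.0], [182.0, 244.0], [209.0, 260.0], [257.0, 176.0], [284.0, 191.0], [280.0, 156.0], [307.0, 170.0]] K [[210.0, 251.0], [210.0, 277.0]]
side F [[612.0, 245.0], [647.0, 257.0], [592.0, 272.0], [628.0, 284.0], [652.0, 189.0], [687.0, 201.0], [670.0, 165.0], [704.0, 176.0]] K [[622.0, 277.0], [621.0, 308.0]]
wrist [[370.0, 310.0], [371.0, 271.0], [415.0, 310.0], [418.0, 271.0], [269.0, 310.0], [268.0, 271.0], [224.0, 309.0], [221.0, 270.0]] [[387.0, 282.0], [381.0, 267.0]]
```

The fingertip is in line with the key along dock x. It appears thinner than 21 mm, so it sits over the key's inner edge. An opening of 57 suits either thickness. I'll adjust and check close up.

Run:
```python
from h import *
bot.move_gripper(57)
s=bot.read_state()
a=bot.camera("side")[230:310,300:380];b=bot.camera("scene")[225:305,290:370]
cv2.imwrite("pics/c3.png",cv2.resize(cv2.convertScaleAbs(np.hstack([b,a])[:,:,::-1],alpha=1.6,beta=10),(800,400),interpolation=cv2.INTER_CUBIC))
print(s["t"],s["tcp_pos"],s["width"],s["contact_force"])
```

```text
6.0 [532.22225    100.14889121  75.0193977 ] 56.8128476193766 [ 0.25956933 -0.39188376 -0.11001404]
```

View pics/c3.png

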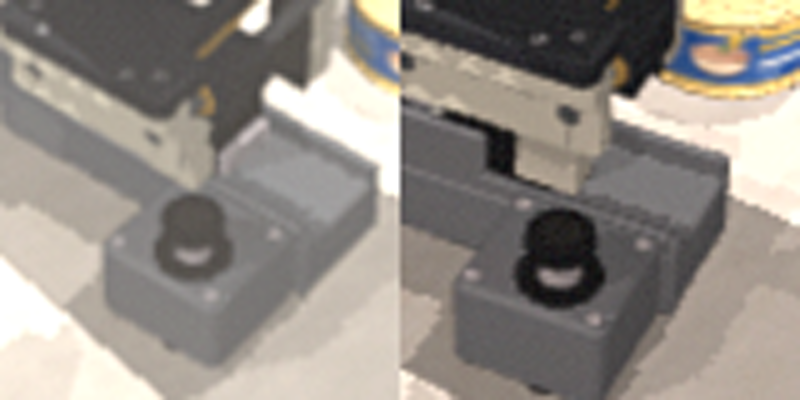

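Run:
```python
from h import *
p=np.load("p.npy")
def at(n,uv,z):
    c=bot.get_calibration(n);V=np.array(c["view"])
    return least_squares(lambda d:(proj(world(p,np.array([[d[0],d[1],z]])),V,c)[0]-uv),[0,60]).x.round(1)
print("side tip L,R",at("side",(323,265.6),75),at("side",(336,268.6),75),"key",at("side",(331.6,274.5),66))
print("scene tip",at("scene",(328,262.2),75),at("scene",(332,261),75),"key",at("scene",(328.6,267),66))
```

```text
side tip L,R [20.4 54.7] [-3.4 51.3] key [ 0.9 59.6]
scene tip [ 6.4 55.5] [ 2.2 47.9] key [ 2.5 58.5]
```

Run:
```python
from h import *
bot.move_gripper(64)
p=np.load("p.npy");xy=world(p,np.array([[-3,32.,0]]))[0,:2]
for z in(75,68,65,62,60):
    bot.line_to([*xy,z],velocity=40);bot.pause(.15)
    s=bot.read_state();print(round(s["t"],2),s["tcp_pos"].round(1),s["contact_force"].round(2),s["moment"].round(2),round(s["width"],1))
```

```text
6.92 [529.3  99.7  75.1] [-0.59 -0.13  0.24] [-0.01 -0.03  0.01] 64.0
7.39 [529.3  99.7  68. ] [-1.39 -0.14  0.51] [ 0.05 -0.05  0.07] 64.4
7.79 [529.3  99.7  65. ] [ 0.25 -0.48 -0.14] [ 0.02 -0.02  0.02] 63.8
8.19 [529.3  99.7  62. ] [ 0.06 -0.96  0.07] [-0.05  0.01 -0.  ] 63.6
8.59 [529.3  99.7  60. ] [ 0.14  0.34 -0.01] [-0.01  0.01 -0.01] 64.0
```

No contact down to z = 60, so the finger is passing the key. One composite look before going on.

Run:
```python
from h import *
s=bot.read_state();np.save("s3.npy",np.r_[s["tcp_pos"],s["eef_rot"]])
f=lambda a,x,y,w,h,W,H:cv2.resize(cv2.convertScaleAbs(a[y:y+h,x:x+w,::-1],alpha=1.5,beta=15),(W,H),interpolation=cv2.INTER_CUBIC)
a,b,c=[bot.camera(n) for n in("side","scene","wrist")]
m=np.vstack([np.hstack([f(b,300,235,60,45,400,300),f(a,305,240,60,45,400,300)]),f(c,180,200,267,100,800,300)])
cv2.imwrite("pics/c4.png",m)
for n,i in zip(("side3","scene3","wrist3"),(a,b,c)):cv2.imwrite(f"pics/{n}.png",i[:,:,::-1])
```

```text
(no output)
```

View pics/c4.png

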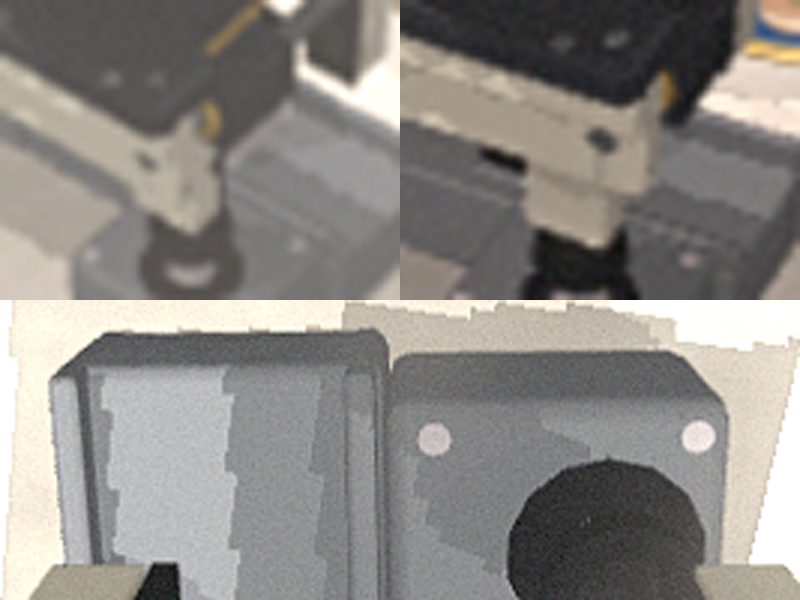

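Run:
```python
from h import *
from scipy.spatial.transform import Rotation as R
p=np.load("p.npy");s=np.load("s3.npy");M=R.from_quat(s[3:]).as_matrix()
c0=bot.get_calibration("wrist");T=np.eye(4);T[:3,:3]=M;T[:3,3]=s[:3];W=np.linalg.inv(T@np.array(c0["T_tool_cam"]))
def at(n,uv,z):
    c=bot.get_calibration(n);V=W if n=="wrist" else np.array(c["view"])
    P=least_squares(lambda d:(proj(np.array([[d[0],d[1],z]]),V,c)[0]-uv),[540,110],x_scale=[10,10]).x
    t=M.T@(np.r_[P,z]-s[:3]);return t[:2].round(1)   # tool frame x,y
print("all in tool frame x,y")
print("side tip",at("side",(324,273.7),60),at("side",(336,277),60),"key",at("side",(331.6,274.5),66))
print("scene tip",at("scene",(300+150/6.67,235+210/6.67),60),at("scene",(300+195/6.67,235+235/6.67),60),at("scene",(300+220/6.67,235+205/6.67),60),"key",at("scene",(328.6,267),66))
print("wrist ring",at("wrist",(382,285),45))
im=cv2.imread("pics/wrist3.png").astype(float).mean(2)
# left fingertip: black pad face, front lower edge; profile
for r in(280,286,292,296,300,310):print(r,im[r,215:250].round(0).astype(int).tolist())
for r in(270,276,282,288,294,300):print(r,im[r,345:425:2].round(0).astype(int).tolist())
```

```text
all in tool frame x,y
side tip [-19.5  26.2] [ 3.1 24.2] key [-3.9 27.7]
scene tip [-19.5  28.8] [-2.4 28.3] [-4.2 13.9] key [-5.5 26.5]
wrist ring [-3.2 30.5]
280 [88, 84, 99, 123, 115, 118, 116, 115, 118, 114, 117, 116, 113, 120, 114, 115, 120, 114, 117, 113, 117, 120, 115, 118, 114, 116, 115, 116, 116, 120, 119, 115, 113, 114, 114]
286 [93, 84, 69, 70, 70, 71, 81, 108, 103, 106, 110, 118, 117, 119, 120, 117, 125, 122, 122, 121, 127, 127, 125, 121, 117, 116, 116, 116, 116, 120, 117, 112, 114, 115, 116]
292 [94, 96, 98, 95, 99, 98, 95, 92, 94, 89, 90, 86, 78, 55, 6, 7, 16, 14, 17, 15, 15, 14, 13, 4, 33, 94, 105, 112, 122, 118, 114, 118, 115, 113, 116]
296 [96, 95, 93, 93, 92, 94, 92, 97, 85, 86, 75, 34, 10, 11, 12, 14, 15, 7, 15, 16, 19, 14, 12, 11, 13, 84, 113, 101, 104, 100, 100, 108, 119, 119, 120]
300 [94, 91, 95, 94, 96, 94, 90, 80, 74, 14, 10, 24, 22, 14, 16, 20, 14, 15, 12, 11, 15, 18, 8, 15, 5, 79, 108, 105, 98, 97, 102, 101, 99, 105, 101]
310 [83, 93, 93, 62, 6, 14, 13, 14, 8, 20, 10, 17, 18, 13, 14, 11, 7, 11, 11, 10, 14, 19, 17, 15, 16, 29, 89, 107, 106, 103, 99, 103, 103
[... 309 characters left out ...]
0, 40, 39, 40, 88, 89, 89, 114, 134]
282 [69, 76, 61, 18, 26, 27, 24, 22, 16, 19, 17, 21, 16, 27, 26, 31, 31, 31, 23, 27, 26, 29, 32, 32, 27, 31, 38, 36, 41, 42, 44, 34, 41, 43, 43, 79, 90, 88, 120, 128]
288 [82, 77, 38, 22, 23, 25, 17, 22, 22, 14, 25, 27, 30, 22, 25, 27, 22, 27, 27, 35, 36, 40, 30, 36, 37, 36, 37, 35, 38, 38, 41, 42, 45, 47, 69, 94, 89, 87, 101, 103]
294 [87, 88, 99, 14, 28, 22, 24, 27, 21, 26, 29, 20, 26, 26, 24, 31, 34, 32, 21, 30, 30, 34, 35, 35, 38, 40, 42, 40, 36, 44, 45, 41, 45, 40, 78, 91, 96, 95, 94, 95]
300 [87, 88, 86, 93, 42, 22, 23, 19, 23, 22, 26, 30, 27, 22, 31, 34, 29, 36, 34, 39, 35, 38, 38, 39, 40, 40, 45, 38, 41, 40, 37, 40, 43, 47, 44, 52, 87, 97, 94, 94]
```

All three views agree that the visible fingertip is still about 8 mm or more above the key, and that the key lies at tool (-3…-5, 28…30). I'll centre on it and go down in small steps until the force shows contact.

Run:
```python
from h import *
p=np.load("p.npy");xy=world(p,np.array([[0.5,32.,0]]))[0,:2]
bot.move_gripper(54)
for z in(60,58,56,54,52,50):
    bot.line_to([*xy,z],velocity=30);bot.pause(.1)
    s=bot.read_state();F=s["contact_force"];print(round(s["t"],2),s["tcp_pos"].round(1),F.round(2),s["moment"].round(2),round(s["width"],1))
    if F[2]>1.5:break
np.save("s4.npy",np.r_[s["tcp_pos"],s["eef_rot"]])
for n in("side","scene","wrist"):cv2.imwrite(f"pics/{n}4.png",bot.camera(n)[:,:,::-1])
```

```text
9.57 [532.7 100.2  59.9] [-0.25 -0.38 -0.23] [ 0.   -0.04 -0.01] 53.7
9.93 [532.7 100.2  57.9] [-0.68 -0.41 -0.02] [ 0.   -0.06  0.03] 54.2
10.28 [532.7 100.2  56. ] [ 0.38  0.36 -0.13] [-0.01 -0.    0.04] 53.9
10.62 [532.7 100.2  54. ] [-0.15 -0.47  0.6 ] [-0.01  0.03 -0.01] 54.0
10.97 [532.7 100.2  52. ] [ 0.09 -0.09  0.68] [ 0.01 -0.05  0.02] 54.2
11.32 [532.7 100.2  50. ] [ 0.54 -0.82  0.47] [ 0.   -0.05 -0.02] 54.1
```

Run:
```python
import cv2,numpy as np
for n,r,c in(("side",(262,294),(318,348)),("scene",(256,286),(316,346))):
  for k in"34":
    im=cv2.imread(f"pics/{n}{k}.png").astype(int).mean(2)[r[0]:r[1],c[0]:c[1]]
    print(n,k,c[0])
    for i,row in enumerate(im):print(r[0]+i,"".join(" .:-=+*#%@"[min(9,int(v/22))]*2 for v in row))
```

```text
side 3 318
262 ....--==========================--..::--========--::::::::--
263       ....::====================------==========------------
264 ..        ..------==============----============------------
265 ::::::..  ..----------==========----============::----------
266 ::--::::::::----------------====----============------------
267 ::::::::::--====--------------------==========------::------
268 ::::::::::::--==------------------------======--::::::::::--
269 --::::::::::--======--==----------------::::--::::::::::::::
270 ::::--::::--==============----====------::::::::::::::::::::
271 ::::::::::--======================------::::..::::::::::::::
272 ::::::::::::--====================------::::::::::::::::::::
273 ::::::::::::----==================------::::::::::::::::::::
274 ::::::::::::::....::--============----....::::::::--::::::::
275 ::::::::::::::..    ..::::--======--::..  ::::::::::::::::::
276 ::::::::::::::..          ..::====--..    ..::::::::::::::::
277 ::::::::::::..                ......      ..::::::::::::::::
278 ::::::::::::..                            ..:
[... 6305 characters left out ...]
::::::::--------------::::::::::------------------
276 ----------::..::::--========----::::::::::------------------
277 ----------::::::::::::--------::::::..::::------------------
278 ------------::::::::::::::::::::::::::::--------------------
279 --------------::::::::::::::::::::::::----------------------
280 ----------------::::::::::::::::::--------------------------
281 ----------------------::::----------------------------------
282 ------------------------------------------------------------
283 ------------------------------====--------------------------
284 ----------------------------========------------------------
285 ------------------------------==----------------------------
```

The image rows show the finger occluding the back of the unmoved key cap, so the true tip is still above the cap and the reported TCP height is offset. I'll open to 60 and keep lowering under force watch.

Run:
```python
from h import *
p=np.load("p.npy");xy=world(p,np.array([[0.5,32.,0]]))[0,:2]
bot.move_gripper(60)
for z in range(48,37,-2):
    bot.line_to([*xy,z],velocity=30);bot.pause(.1)
    s=bot.read_state();F=s["contact_force"];print(round(s["t"],2),s["tcp_pos"].round(1),F.round(2),s["moment"].round(2),round(s["width"],1))
    if F[2]>1.6:break
np.save("s5.npy",np.r_[s["tcp_pos"],s["eef_rot"]])
for n in("side","wrist"):cv2.imwrite(f"pics/{n}5.png",bot.camera(n)[:,:,::-1])
im=cv2.imread("pics/side5.png").astype(int).mean(2)[262:294,318:348]
for i,row in enumerate(im):print(262+i,"".join(" .:-=+*#%@"[min(9,int(v/22))]*2 for v in row))
```

```text
12.22 [532.7 100.2  47.9] [ 0.3   0.33 -0.07] [ 0.05 -0.03  0.01] 59.7
12.57 [532.7 100.2  46. ] [-0.59 -0.36 -0.99] [ 0.01 -0.02 -0.04] 60.0
12.92 [532.9 100.3  44.1] [-0.26  0.29  2.69] [ 0.14  0.05 -0.03] 59.9
262 ====--==================--::......    ..::----::::..      ::
263 ========----==================--::::::--------::        ::--
264 ============--==========================------::..    ..::--
265 ======================--================------::::::::::::--
266 ========================--::::--========------::::::::::::::
267 ========================--....::::--====------::::::::::::::
268 ========================--::......--====------::::::::::::::
269 --========================--::....--======----::::::::::::::
270 ::::----====================----==========----::::::::::::::
271 ::::::::------==============--============----::::::::::::::
272 ::::::::------------========--============----::::::::::::::
273 ::::::::------------------==--============----::::::::::::::
274 ::::::::----==----------------==============::::::::::::::::
275 ::::::::--============----------------
[... 492 characters left out ...]
                                  ..::::::::::::::
284 ::::::::::        ..::::............          ..::::::::::::
285 ::::::::..        ..--------------::..        ..::::::::::::
286 ::::::::::..        ..------------..          ::::::::::::::
287 ::::::::::..          ....::::....          ..::::::::::::::
288 ::::::::::::..                            ..::::::::::::::..
289 ----::::::::::..                        ..::::::::::::::....
290 ::::------::::::....                ....::::::::::::::::....
291 ::::::::::--------::::............::::::::::::::::::::::....
292 ::::::::::::::::------::::::::::::::::::::--::::::::........
293 ::::::::::::::::::::::------::::::::::------::::::..........
```

Contact at reported TCP z of about 44.5, 2.7 N with a moment on the key's side: this is the key. Now I'll press to the hard stop.

Run:
```python
from h import *
p=np.load("p.npy");xy=world(p,np.array([[0.5,32.,0]]))[0,:2]
for z in [40,37,34,32,31,30,29,28,27]:
    bot.line_to([*xy,z],velocity=40);bot.pause(.15)
    s=bot.read_state();F=s["contact_force"];print(round(s["t"],2),s["tcp_pos"].round(1),F.round(2),s["moment"].round(2),round(s["width"],1))
    if F[2]>11:break
for n in("side","scene","wrist"):cv2.imwrite(f"pics/{n}6.png",bot.camera(n)[:,:,::-1])
im=cv2.imread("pics/side6.png").astype(int).mean(2)[240:294,300:356]
for i,row in enumerate(im):print(240+i,"".join(" .:-=+*#%@"[min(9,int(v/22))] for v in row))
```

```text
13.42 [532.9 100.3  40.1] [ 0.65 -0.3   1.1 ] [ 0.19 -0.12 -0.03] 59.5
13.82 [532.8 100.3  37.1] [1.09 0.4  1.77] [ 0.39 -0.18  0.03] 59.7
14.22 [532.3 100.1  33.9] [-1.78  0.57  3.54] [ 0.41  0.78 -0.19] 60.1
14.62 [532.4 100.1  32. ] [-3.83  0.45  5.72] [ 0.39  1.16 -0.17] 60.0
15.02 [532.5 100.2  31.4] [-5.14  0.38  8.88] [ 0.52  1.81 -0.07] 59.8
15.42 [532.6 100.3  31.1] [-7.7   0.57 15.97] [ 0.82  2.77 -0.03] 59.9
240 ..:::::::.          ..  :=-=:. .::+#####*-.      :----:.
241 ..:-=-::..              .:-=---:. ..:+##+:      .----:..
242   .......                  .::--:    .::.       ...::...
243                               .:.                   ....
244          .                                         .....
245                                                   ......
246                               .         .    .   ......:
247 ...                                         ..   ......-
248 .:..                .      .               ...  ......:-
249 ...                                       ...   .....::=
250                                           ..       ..--=
251   
[... 1916 characters left out ...]
======---:.. .:::::::::..:::.
283 -------------:::::::::-===========--:.  .:::::::::..::::
284 -------------==-::::::::-=========--.    .:::::::...:::.
285 -----------::---::::::.  .:=======-:.    .:::::::...:::.
286 -----------::::::::::::.   ..:-===-.     .::::::....:::.
287 ----------::---::::::::.      ..:-:     .::::::.....:::.
288 ==---------::::--:::::::.        .     .::::::......:::.
289 ======----:::::::----::::.            .:::::::......:::.
290 =========--:::::::::----::..        ..::::::::......::::
291 ==========-::::::::::::---:::......::::::::::.......::::
292 ==========-:::::::::::::::---:::::::::::::::........:::-
293 =========--::::::::::::::::::---:::::---:::........:---=
```

The hard stop is reached: 14 mm of travel, force rising stiffly to 16 N. A -x push appeared just past 10 mm of travel, as the battery would give on release. I'll check its position numerically in the wrist pictures.

Run:
```python
from h import *
bot.pause(.3);s=bot.read_state();print(s["t"],s["tcp_pos"].round(1),s["contact_force"].round(1))
for k in"56":
    im=cv2.imread(f"pics/wrist{k}.png").astype(int).mean(2)[225:345:3,190:400:3]
    print(k)
    for i,row in enumerate(im):print(225+3*i,"".join(" .:-=+*#%@"[min(9,int(v/22))] for v in row))
from scipy.spatial.transform import Rotation as R
p=np.load("p.npy");c=bot.get_calibration("wrist");T=np.eye(4);T[:3,:3]=R.from_quat(s["eef_rot"]).as_matrix();T[:3,3]=s["tcp_pos"];V=np.linalg.inv(T@np.array(c["T_tool_cam"]))
for x in(26.5,9.5,-5,-30):print(x,proj(world(p,np.array([[x,-20,74],[x,20,74],[x,-20,34],[x,20,34.]])),V,c).round(0).tolist())
```

```text
15.8667 [532.6 100.3  31.1] [-8.1  0.  16.8]
5
225 :::.-==========------------------------::-------::::::::::::::::::::::
228 ==:.-=+====+===-------------------:----:-:::--::::::::::::::::::::::::
231 ==:.-+=+=======-------------=----------::::--:-::-::::::::::::::::::::
234 ==:.-++=+=+=+=+-------------===---:----:::--------::----:::-:---------
237 ==::-=+===+==++------------====---:----:------------------------=--=--
240 ==-:=-=++=+++===--=--==========-------::------------------------====--
243 ==-:===+++++++============-====-------::----=+=----------------=======
246 ==-.===+++++++===-=============--------:----+++----------------=======
249 ++=.==++++++++=-=-=============-------::---=+++=---------------=======
252 +==:==++++++++++=====-=---=-===-------::----+++-----------------===-==
255 +==.--++++++++++-==-=======-===---==-=::------------------------==--==
258 ===.-=+++++++++=========-=====-----===::----------------------:. .... 
261 =+=.:=+++++++++=================----==::--------------------..........
264 ===::=+++++++++=====-==-====-=-=----==::--=---------------= . ........
267
[... 4524 characters left out ...]
     ... ....---=::--====-==-========............
330 .........:...................:::.:::.::::.:..........:....:::::::.::::
333 ::..:.::::::.:.:::::::..:.:.:.:::::::::::::::::..:.:.:::::::::::::::::
336 ::::::::::::::::::::::::::::::::::::::::::::::::::::::::::::::::::::::
339 ::-:::::::::::::::::::::::::::::::::::::::::::::::::::::::::::::::::::
342 :----:::::::-::::---::::::::::::::::::::::::::::::::::::::::::::::::::
26.5 [[182.0, 397.0], [287.0, 398.0], [208.0, 344.0], [293.0, 345.0]]
9.5 [[177.0, 357.0], [286.0, 359.0], [205.0, 311.0], [293.0, 312.0]]
-5 [[173.0, 321.0], [285.0, 323.0], [202.0, 281.0], [292.0, 282.0]]
-30 [[166.0, 254.0], [283.0, 255.0], [198.0, 226.0], [291.0, 226.0]]
```

The wrist picture shows the battery sprung forward about 17 mm: its front has moved to row 318, at dock x of about +7, resting on the finger. The force is steady with the key at its stop, so I'm handing in.

```bash
python3 -c "
from plant import bot
print(bot.close_job())"
```

```text
the job is handed in; nothing more can be done
None
```

Job handed in at about 16 s: the key is held at its hard stop with about 16 N, and the sprung-out battery is trapped on the tray against the other finger, judged from force readings and wrist-camera pixel values.

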